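Hang the cabinet door on its pins

ROBOT

A 7-joint arm with a two-finger parallel gripper is mounted at the origin on a cart in front of the work surface, level with it; the furniture and walls round the work are solid. World frame = base frame: x ahead of the robot, y to its left, z up, the work surface at z = 0. Lengths are in m, angles in rad, forces in N, time in s.
With the tool pointing down it reaches from about 0.4 to 0.85 m from the base axis. Payload 4.5 kg.
Tool frame: the origin (TCP) lies midway between the tips of the shut fingers; the grasp point (between the pads) lies 19 mm behind it; z points along the fingers, y is the direction in which the jaws open and shut (so a half turn about z gives the same grasp; the last joint's range is limited). The gripper opens to 85 mm and grips with 20 to 120 N. Pads are 22 mm wide; open, the fingers measure 114 mm over their backs; the gripper's body (76 mm by 85 mm) begins 54 mm behind the grasp point. The pads swing forward as they close: fully open they stand 13 mm farther back than shut.
Start: joints at [-1.245, 0.689, -0.195, 1.565, 0.157, 0.902, -0.215], TCP at [0.18, 0.599, 0.231] pointing down, gripper open.
Joint ranges: [-3.01, 3.01], [-0.46, 2.08], [-1.47, 1.51], [0.13, 2.56], [-1, 4.14], [0.04, 2.09], [-2.66, 2.66]. Speed limits (rad/s): [2.57, 2.57, 3.14, 3.14, 3.14, 3.14, 3.14].

INTERFACE

Orientations are given as [roll, pitch, yaw] about the fixed x, y, z axes, in that order (R = Rz(yaw) Ry(pitch) Rx(roll)).
In Python, from workcell import r gives the robot as it stands. Calls block until the motion is done:
- r.move_to(position, orientation): joint-space move of the TCP to a pose.
- r.line_to(position, rot=None, v=0.15): straight line of the TCP; rot=None keeps the orientation; v is the mean speed in m/s.
- r.move_joints(angles): joint-space move.
- r.grip(opening): finger opening in m; the grip force is fixed at half the most; returns when the fingers have stopped.
- r.wait(seconds).
- r.ik(position, orientation): joint angles nearest the present ones, or None.
- r.observe(): the state.
- r.grab_frame(name): name is "scene" or "top" or "wrist"; returns a dict with "frame" (400x640x3 uint8, blue, green, red), "range_z" (400x640 float32, m along the optical axis (not along the pixel's ray), 0 where there is no reading), "fx", "fy", "cx", "cy" (pixels), "eye" and "orientation" of the camera in the world. Camera axes: x right, y up, looking along -z (the intrinsics and any distortion apply to the point x, -y, -z); pixel columns grow to the right and rows downward; lengths in m; the calibration is good to about 2 mm. The wrist camera is an equidistant fisheye: a pixel r from the principal point sees the ray r / f radians off the axis. A picture is of the moment at which its call begins.
A pose or a line that the arm cannot do raises r.PlanningError and nothing moves.
- r.sign_off(): hands the job in, once; it reports no verdict.
The state is a dict: "t": time; "joints": joint angles; "dq": joint speeds; "joint_efforts": joint torques, N m; "ee_pos": TCP position; "eef_rot": TCP orientation; "contact_force": force on the tool from outside, world axes, zero at the start; "moment": the same for the moment, N m; "opening": finger opening in m.
Only numpy, scipy, OpenCV 4.12 (cv2) and the standard library are available. Lean on these libraries where they do the work, as an engineer would, in place of code of your own. Each camera call takes 0.05 s, during which the arm holds its last target. There are 200 camera calls.

TASK

Hang the loose door back on the small bench cabinet: lift it out of its stand and lower both of its hinge knuckles fully down onto the cabinet's two upright pins, then let go so that it hangs there upright (swung to any angle). The plain panel without knuckles belongs elsewhere; leave it standing in its stand.

Things in the scene. Friction and masses are not known exactly. Their poses are not given: they have to be found in the camera images.
- door_centre (a point): Centre, half-way up, of the loose door: upright framed light-wood leaf, 150 long (x), 12 thick (y), 130 high (z), 0.25 kg, on its lower edge in a stand; free top edge 65 above this point. Two knuckles stick out beyond its +x edge, their common upright axis 99 from here; undersides 49 below and 31 above here. Knob on the -y face (sticks out 16), 60 towards -x.
- door_knuckle (a point): On the axis of the door's two knuckles (steel rings one above the other, bore 24, outside 32, 14 high), level with the underside of the lower one; axes as the door. Undersides 80 apart, like the pins' shoulders.
- lower_pin (a point): On the axis of the two steel pins, at the lower pin's shoulder, 46 above the bench, where the lower knuckle's underside comes to rest. Second, equal pin exactly above, shoulder 80 higher. Pins: 18 thick for 10, then taper to 4 at the tip 30 above the shoulder; under each shoulder a bracket 8 thick, 28 wide. x points into the cabinet, y to its left, z up.
- cabinet: Fixed light-wood box, 190 wide, 110 deep, 170 high, open to its -x. Origin on the bench under the pins; front face at x +30, y -20 to +170. Bring the door in sideways from -x, knuckles 30 to 58 above their shoulders (lower one passes between the pins), then lower. With door x along this x it stands straight out, clear of the box; once hung it swings freely.
- blank_centre (a point): Centre of the plain panel, a bystander: size, wood and knob like the door, no knuckles. Door and panel each stand in a dark wooden stand, bottom edge 12 above the bench, in a slot 17 wide whose cheeks (60 long, at mid-length) reach 30 up the leaf: lift it over 30 to leave the slot, over 130 to pass above the other panel. Either may be in either stand.

How it is judged:
At the end, for the whole second after the job is handed in: The door hangs on both pins: its lower knuckle within 10 mm of the pin axis and within 8 mm of the height of its shoulder, the door upright within about 10 degrees (which it can be only with the upper knuckle on its pin too), at any swing angle; the plain panel is within 30 mm of where it stood (horizontal distance between door_knuckle and lower_pin below 0.01 m and z of door_knuckle in the frame of lower_pin between -0.008 and 0.008 m and angle between door_centre's own z axis and vertical below 0.17 rad and distance of blank_centre from where it was at the start of the episode below 0.03 m); the robot touches nothing.
It fails at once if the plain panel was lifted or knocked out of place (distance of blank_centre from where it was at the start of the episode above 0.03 m).
It also fails if it takes over 48 s, if anything falls off the work surface, if the arm or the gripper's body presses on something with over 40 N, if the wrist force passes 120 N, or if a joint passes its speed limit or range.

## Working session

There is one attempt and no reset: what is moved stays moved. The work goes in short steps, each a Python script; the robot and the scene stay as the last script left them, time stands still between calls to the robot, and variables do not carry over. Pictures are saved under pics/ and viewed, about 8 in all and at most 12, crops included, and the job is handed in when it is done.

```bash
mkdir -p pics; ls
python3 - <<'E'
from workcell import r
import cv2,numpy as np,pickle
d={}
for n in("scene","top"):
    f=r.grab_frame(n); d[n]=f; cv2.imwrite(f"pics/{n}0.png",f["frame"])
    print(n,f["eye"],f["orientation"],f["fx"],f["fy"],f["cx"],f["cy"],(f["range_z"]>0).mean())
pickle.dump(d,open("f0.pkl","wb")); print(r.observe())
E
```

```text
pics
scene [ 0.04310837 -0.49347117  0.90648537] [ 0.72236734  0.00251552 -0.80374885] 477.1821500865408 477.1821500865408 315.69363345001443 200.23268172247919 0.9960859375
top [0.42580523 0.03056559 0.99244535] [ 0.15414693 -0.02016656 -1.59138128] 429.5263803043146 429.5263803043146 318.8122889610804 204.2650382194444 0.99590625
{'t': 0.1, 'joints': array([-1.24519802,  0.68990017, -0.19450458,  1.56626732,  0.15731043,
        0.90253707, -0.21514687]), 'dq': array([ 0.00053193, -0.00231528, -0.00012957, -0.00393963,  0.00138919,
       -0.00013521, -0.00239382]), 'joint_efforts': array([-2.88732423e-03, -5.40603805e+01, -1.27156880e+00, -1.58984756e+01,
        9.36230033e-03,  4.40879463e-03, -2.02936837e-05]), 'ee_pos': array([0.1796789 , 0.59798022, 0.23055657]), 'eef_rot': array([-3.13987866e+00,  1.50064130e-04,  2.84982178e+00]), 'contact_force': array([-0.17676386,  0.36786856,  0.12400476]), 'moment': array([0.00399067, 0.01074836, 0.02865603]), 'opening': 0.08550450398357684}
```

View pics/scene0.png

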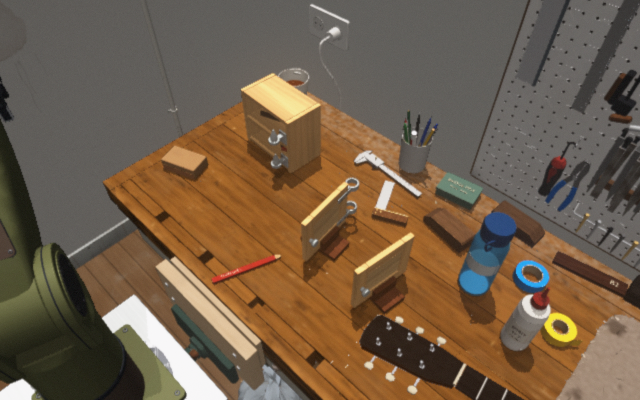

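View pics/top0.png

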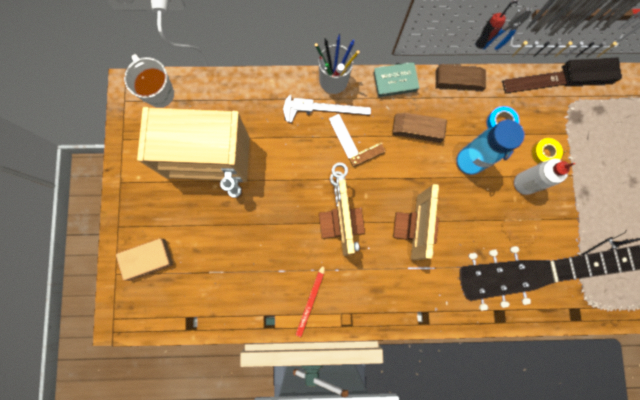

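The scene view shows the door (with knuckles, ~(328,220)), the blank at (385,270) and the cabinet at (280,125) with pins at (277,145). In the top view the door is at (346,215) with knuckles at (339,173), the blank at (426,222) and the pins at (231,183). Next I measure with the depth images.

```bash
cat > h.py <<'E'
import numpy as np,cv2,pickle
from scipy.spatial.transform import Rotation as R
def cloud(f):
    v,u=np.mgrid[:400,:640]; z=f["range_z"]
    P=np.stack([(u-f["cx"])/f["fx"]*z,-(v-f["cy"])/f["fy"]*z,-z],-1)
    W=P@R.from_euler("xyz",f["orientation"]).as_matrix().T+f["eye"]
    W[z==0]=np.nan
    return W
E
python3 - <<'E'
from h import *
d=pickle.load(open("f0.pkl","rb"))
for n in d:
    W=cloud(d[n]); np.save(n+"W.npy",W)
    z=W[...,2]; xy=W[...,:2]
    ws=(np.abs(W[...,0]-.5)<.15)&(np.abs(W[...,1])<.3)
    print(n,"bench z",np.nanmedian(z[ws]))
    for lo,hi,nm in((.134,.152,"edge"),(.162,.18,"cabtop"),(.108,.128,"z118")):
        m=((z>lo)&(z<hi)&(W[...,0]>.2)&(W[...,0]<.9)&(np.abs(W[...,1])<.6)).astype(np.uint8)
        k,l,s,c=cv2.connectedComponentsWithStats(m)
        for i in range(1,k):
            if s[i,4]<12: continue
            p=W[l==i]; q=cv2.minAreaRect(p[:,:2].astype(np.float32)*1000)
            print(nm,s[i],"z",np.median(p[:,2]).round(4),"rect",np.round(cv2.boxPoints(q)).astype(int).tolist())
    if n=="top": c=d[n]["frame"][150:270,200:460]; cv2.imwrite("pics/c1.png",cv2.resize(c,None,fx=3,fy=3,interpolation=2))
E
```

```text
scene bench z 0.001138526543797147
edge [241  96  10   7  37] z 0.1411 rect [[645, 364], [645, 350], [666, 351], [665, 365]]
edge [407 111   3   8  19] z 0.1422 rect [[889, 5], [893, 0], [901, 7], [896, 12]]
edge [282 112  39  24 211] z 0.1421 rect [[629, 176], [741, 152], [745, 171], [634, 195]]
edge [403 124   4   6  17] z 0.1409 rect [[850, -14], [856, -19], [859, -15], [853, -10]]
edge [411 131   6   5  21] z 0.1368 rect [[845, -41], [852, -51], [863, -43], [856, -33]]
edge [429 131   5   5  16] z 0.1423 rect [[874, -75], [880, -81], [884, -76], [879, -70]]
edge [270 132   7   9  45] z 0.1426 rect [[595, 195], [606, 185], [614, 193], [603, 204]]
edge [301 182  47  47 412] z 0.1423 rect [[458, -44], [459, -59], [610, -44], [609, -29]]
edge [354 233  60  44 512] z 0.1424 rect [[446, -212], [596, -235], [598, -220], [448, -197]]
edge [471 238  37  25 222] z 0.1432 rect [[636, -329], [651, -395], [682, -388], [667, -322]]
edge [521 295  29  25 363] z 0.1394 rect [[593, -461], [598, -509], [640, -505], [635, -457]]
edge [430 344   3   6  15] z 0.1415 rect [[423, -394], [426, -395], [4
[... 3691 characters left out ...]
0, -339], [645, -366], [705, -333], [690, -306]]
z118 [536 161  23  25 172] z 0.1197 rect [[585, -466], [596, -491], [645, -469], [634, -444]]
z118 [147 162   8   6  26] z 0.118 rect [[642, 359], [654, 349], [658, 353], [646, 364]]
z118 [332 163  15  40 160] z 0.1203 rect [[565, -47], [647, -48], [648, -19], [566, -17]]
z118 [421 186  10  73 149] z 0.1207 rect [[447, -201], [594, -221], [595, -216], [448, -197]]
z118 [511 247   8   6  29] z 0.11 rect [[456, -400], [466, -400], [466, -385], [456, -384]]
z118 [ 469  256   66   43 1592] z 0.1175 rect [[356, -307], [375, -417], [450, -404], [431, -294]]
z118 [523 299   7   5  24] z 0.1094 rect [[352, -413], [360, -413], [361, -400], [353, -400]]
```

View pics/c1.png

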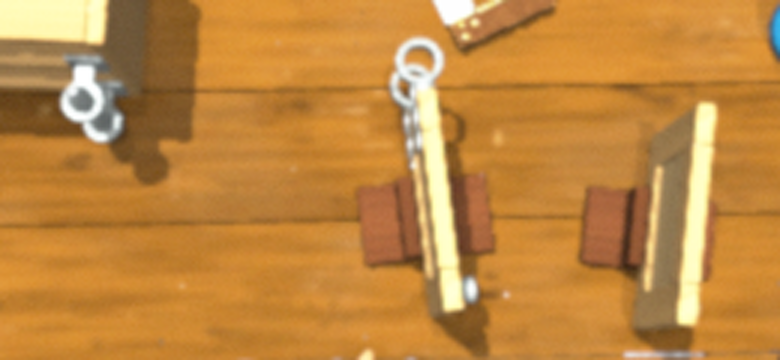

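Both views agree to about 2 mm: door centre (0.534,-0.043) with yaw 0.096, pin axis ≈(0.606,0.196), cabinet yaw -0.057. The ring check gives (0.632,-0.033), which matches. Next: grasp, lift, and re-measure the held door.

Run:
```python
from workcell import r
import numpy as np
from h import *
c=np.array([.5337,-.0433]); yd=.096; yp=-.0575
pin=np.array([.606,.196]); ux=np.array([np.cos(yp),np.sin(yp)])
place=pin-.099*ux
best=None
for k in (0,np.pi):
    for y in [(yd+k+np.pi)%(2*np.pi)-np.pi]:
        q=[r.ik([*c,.30],[np.pi,0,y]),r.ik([*c,.108],[np.pi,0,y]),r.ik([*(place-.09*ux),.175],[np.pi,0,y-yd+yp]),r.ik([*place,.12],[np.pi,0,y-yd+yp])]
        print(y,[None if a is None else np.round(a,2) for a in q])
        if all(a is not None for a in q) and (best is None or abs(q[0][6])<best[0]): best=(abs(q[0][6]),y)
y=best[1]; print("yaw",y)
p=r.observe()["ee_pos"]; r.line_to([p[0],p[1],.30],v=.2)
r.move_to([*c,.30],[np.pi,0,y])
r.line_to([*c,.17],v=.25)
r.line_to([*c,.108],v=.08)
print("pre",r.observe()["contact_force"].round(2))
r.grip(0.0)
o=r.observe();print("grip",o["opening"],o["contact_force"].round(2),o["moment"].round(2),o["ee_pos"].round(4),o["t"])
r.line_to([*c,.108+.062],v=.1)
o=r.observe();print("lift",o["opening"],o["contact_force"].round(2),o["moment"].round(2),o["ee_pos"].round(4),o["t"])
f=r.grab_frame("scene");cv2.imwrite("pics/s1.png",f["frame"][60:360,180:500])
```

```text
0.09600000000000009 [array([-0.32,  0.53,  0.52,  1.77, -0.32,  0.93, -1.15]), array([-0.18,  0.79,  0.29,  1.96, -0.47,  0.46, -1.02]), array([-0.83,  0.63,  0.43,  2.11, -0.52,  0.51, -1.63]), array([-0.7 ,  0.79,  0.4 ,  1.92, -0.57,  0.54, -1.53])]
-3.045592653589793 [array([ 0.18,  0.49, -0.3 ,  1.74,  0.17,  0.93,  1.48]), array([ 0.28,  0.8 , -0.48,  1.93,  0.65,  0.57,  1.03]), array([-0.37,  0.59, -0.29,  2.09,  0.34,  0.51,  0.6 ]), array([-0.29,  0.76, -0.29,  1.9 ,  0.4 ,  0.54,  0.67])]
yaw 0.09600000000000009
pre [ 0.3  -0.41  0.23]
grip 0.011299134143208526 [-0.25 -0.3   2.28] [-0.16 -0.03  0.02] [ 0.5339 -0.0436  0.1082] 5.4417
lift 0.01079152784846554 [ 0.68 -0.13 -3.5 ] [-0.01  0.   -0.02] [ 0.5331 -0.0429  0.1695] 6.2083
```

View pics/s1.png

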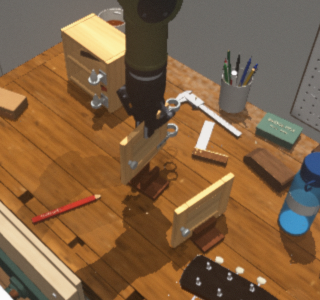

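The door is held level, out of its stand, and the blank is untouched. Moving to the pre-approach pose, 80 mm short of the pins, and re-measuring the knuckles and the pins there.

Run:
```python
from workcell import r
from h import *
yp=-.0575; pin=np.array([.606,.196]); ux=np.array([np.cos(yp),np.sin(yp)])
pre=pin-(.099+.08)*ux
r.line_to([*pre,.170],rot=[np.pi,0,yp],v=.15); r.wait(.3)
o=r.observe();print(o["ee_pos"].round(4),o["eef_rot"].round(3),o["opening"],o["contact_force"].round(2),o["t"])
d={}
for n in("scene","top"):
    f=r.grab_frame(n); d[n]=f; W=cloud(f); z=W[...,2]
    k=pin-.08*ux
    L=(W[...,:2]-pin)@np.array([[ux[0],-ux[1]],[ux[1],ux[0]]]) # cabinet frame
    def st(nm,m):
        p=np.c_[L[m],z[m]]*1000
        print(n,nm,len(p), "min",p.min(0).round(1),"max",p.max(0).round(1),"med",np.median(p,0).round(1)) if len(p) else print(n,nm,0)
    near=(abs(L[...,1])<.04)
    st("upknuckle",near&(L[...,0]>-.10)&(L[...,0]<-.04)&(z>.165)&(z<.20))
    st("uk top",near&(L[...,0]>-.10)&(L[...,0]<-.04)&(z>.178)&(z<.20))
    st("pin tip",near&(abs(L[...,0])<.02)&(z>.142)&(z<.165))
    st("pin bracket ring",near&(abs(L[...,0])<.025)&(z>.115)&(z<.131))
    st("door top",near&(L[...,0]>-.26)&(L[...,0]<-.10)&(z>.198)&(z<.21))
    cc=(slice(100,250),slice(200,340)) if n=="scene" else (slice(140,260),slice(190,330))
    cv2.imwrite(f"pics/{n}2.png",cv2.resize(f["frame"][cc],None,fx=3,fy=3,interpolation=2))
pickle.dump(d,open("f2.pkl","wb"))
a=cv2.imread("pics/scene2.png");b=cv2.imread("pics/top2.png");b=cv2.copyMakeBorder(b,0,a.shape[0]-b.shape[0],0,0,0)
cv2.imwrite("pics/both2.png",cv2.resize(np.hstack([a,b]),None,fx=.95,fy=.95))
```

```text
[0.4274 0.2061 0.17  ] [ 3.142 -0.    -0.058] 0.011670536048255006 [-0.28 -0.5  -3.29] 8.5167
scene upknuckle 146 min [-99.5 -18.2 168.9] max [-63.5  15.8 187. ] med [-80.6  -4.6 180.3]
scene uk top 95 min [-99.5 -18.2 178. ] max [-63.5  15.8 187. ] med [-81.9  -3.5 183.1]
scene pin tip 30 min [ -7.6  -6.6 142.7] max [  5.8   3.3 158. ] med [ -0.2  -2.  148.6]
scene pin bracket ring 82 min [-13.3 -14.8 118.9] max [ 24.9  14.3 130.8] med [ -0.2  -3.8 126.7]
scene door top 307 min [-252.8  -20.9  198. ] max [-102.7   18.   209.7] med [-200.4   -3.5  203.9]
top upknuckle 159 min [-99.3 -15.1 168.7] max [-64.4  15.3 186.6] med [-83.6   0.7 182.2]
top uk top 127 min [-99.  -15.1 178.3] max [-64.4  15.3 186.6] med [-83.7   0.9 182.8]
top pin tip 32 min [ -4.9  -3.8 143.4] max [  5.9   8.3 157.4] med [ -0.9   0.5 148.3]
top pin bracket ring 118 min [-13.3 -10.5 119.5] max [ 24.8  16.1 130.3] med [  1.6   0.4 125.1]
top door top 328 min [-253.    -5.5  198.1] max [-104.     7.5  206.7] med [-1.479e+02 -2.000e-01  2.030e+02]
```

View pics/both2.png

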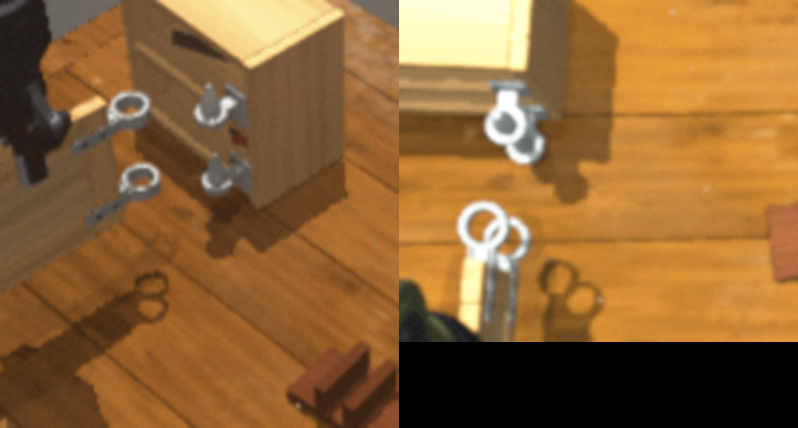

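The picture shows the held door with its rings at about the right heights, between and above the pins. Relative offset from knuckle to pin is 82 mm in x and about 1 mm in y. Advancing, then lowering in steps while watching the force.

Run:
```python
from workcell import r
from h import *
yp=-.0575; pin=np.array([.606,.196]); ux=np.array([np.cos(yp),np.sin(yp)]); uy=np.array([-ux[1],ux[0]])
t=pin-(.099+.08)*ux+.082*ux+.001*uy
r.line_to([*t,.170],v=.08)
def s(n):
    o=r.observe();print(n,o["ee_pos"].round(4),o["contact_force"].round(1),o["moment"].round(2),round(o["opening"],4),round(o["t"],2),flush=True);return o
o=s("in"); b=o["contact_force"]
for z in [.155,.145,.14,.136,.133,.131,.129,.128,.127,.126,.125,.124,.123]:
    r.line_to([*t,z],v=.05); o=s(z); d=o["contact_force"]-b
    if abs(d[2])>8 or np.hypot(*d[:2])>12: print("stop");break
f=r.grab_frame("scene");cv2.imwrite("pics/s3.png",cv2.resize(f["frame"][80:230,200:340],None,fx=3,fy=3,interpolation=2))
```

```text
in [0.5085 0.2026 0.1699] [ 0.4 -0.2 -3.5] [0.01 0.04 0.02] 0.0111 9.79
0.155 [0.5089 0.2025 0.1546] [-0.3  0.6 -3.2] [-0.02  0.02 -0.03] 0.0111 10.24
0.145 [0.5089 0.2025 0.1446] [-0.2 -0.1 -2.4] [-0.04 -0.    0.01] 0.0112 10.59
0.14 [0.509  0.2025 0.1397] [ 0.   0.  -2.5] [-0.02 -0.04 -0.02] 0.0116 10.84
0.136 [0.509  0.2025 0.1358] [ 0.5  0.7 -3.1] [-0.03 -0.01  0.02] 0.011 11.09
0.133 [0.5091 0.2026 0.1328] [-0.4  0.6 -2.7] [ 0.03 -0.02  0.09] 0.0111 11.34
0.131 [0.5091 0.2026 0.1309] [-0.2  0.  -3. ] [-0.02  0.05 -0.01] 0.011 11.59
0.129 [0.5091 0.2026 0.1289] [ 0.5 -1.3 -3.5] [-0.02 -0.05  0.02] 0.0115 11.84
0.128 [0.5092 0.2026 0.128 ] [ 0.1 -0.1 -2.7] [-0.01  0.01 -0.02] 0.0115 12.09
0.127 [0.5092 0.2026 0.1269] [-0.2 -0.4 -2.3] [-0.01  0.02  0.05] 0.0112 12.34
0.126 [0.5095 0.2026 0.1261] [-0.2  0.2 -2.2] [-0.02 -0.12  0.  ] 0.0112 12.59
0.125 [0.5093 0.2026 0.1254] [-3.  -0.6  3.6] [0.01 0.05 0.04] 0.0113 12.84
0.124 [0.5092 0.2025 0.1245] [-2.8  0.8  6.2] [-0.09  0.11 -0.01] 0.0115 13.09
stop
```

View pics/s3.png

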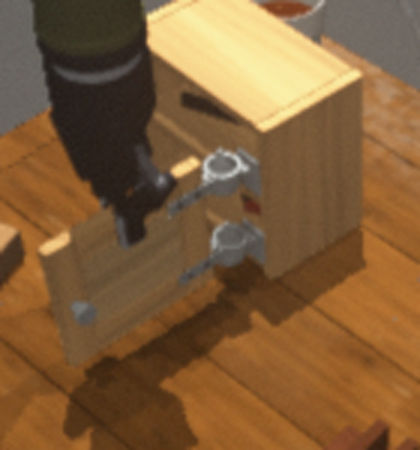

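Contact came at z≈0.1255, with 0.126 expected for full seating, and both rings are down on the pins at the shoulders. Releasing, retreating and verifying.

Run:
```python
from workcell import r
from h import *
p=r.observe()["ee_pos"]
r.grip(.06); r.line_to([p[0],p[1],.30],v=.12); r.line_to([.40,.0,.33],v=.25); r.wait(1.0)
o=r.observe();print(o["contact_force"].round(2),o["opening"],o["t"])
W0={n:cloud(f) for n,f in pickle.load(open("f0.pkl","rb")).items()}
pin=np.array([.606,.196])
ims=[]
for n in("scene","top"):
    f=r.grab_frame(n); W=cloud(f)
    def blank(W): m=(W[...,2]>.134)&(W[...,2]<.152)&(abs(W[...,0]-.52)<.1)&(abs(W[...,1]+.215)<.06); return np.median(W[m],0).round(4)
    print(n,"blank",blank(W0[n]),blank(W))
    z=W[...,2]; e=np.hypot(W[...,0]-pin[0],W[...,1]-pin[1])
    m=(z>.150)&(z<.167)&(W[...,0]<.59)&(e<.19)
    p=W[m]; q=cv2.minAreaRect(p[:,:2].astype(np.float32)*1000)
    print("door top",len(p),np.median(p[:,2]),cv2.boxPoints(q).round().tolist())
    for lo,hi in((0,.1),(.1,.19)):
        k=(e[m]>lo)&(e[m]<hi); print("  top z at r",lo,hi,np.median(p[k,2]) if k.any() else None)
    m=(e<.018)&(z>.13)&(z<.146); print("  upper ring z pctl",np.percentile(z[m],[50,90]).round(4), (W[m].max(0)+W[m].min(0))[:2]/2)
    ims.append(cv2.resize(f["frame"][90:230,190:330],None,fx=2.8,fy=2.8,interpolation=2))
cv2.imwrite("pics/end.png",np.hstack(ims))
```

```text
[-0.56  0.55  0.33] 0.05998503984773547 17.3583
scene blank [ 0.5162 -0.2165  0.1424] [ 0.5178 -0.2166  0.1424]
door top 145 0.15246307500608447 [[433.0, 198.0], [546.0, 192.0], [546.0, 207.0], [434.0, 213.0]]
  top z at r 0 0.1 0.15366091218362454
  top z at r 0.1 0.19 0.15237718321508675Traceback (most recent call last):
  File "<stdin>", line 19, in <module>
    return _quantile_unchecked(
        a, q, axis, out, overwrite_input, method, keepdims, weights)
    return _ureduce(a,
                    func=_quantile_ureduce_func,
    ...<5 lines>...
                    overwrite_input=overwrite_input,
                    method=method)
    r = func(a, **kwargs)
    result = _quantile(arr,
                       quantiles=q,
    ...<2 lines>...
                       out=out,
                       weights=wgt)
    slices_having_nans = np.isnan(arr[-1, ...])
                                  ~~~^^^^^^^^^
IndexError: index -1 is out of bounds for axis 0 with size 0
```

The scene camera is probably blocked by the arm. I'll move it aside and look again.

Run:
```python
from workcell import r
from h import *
r.line_to([.42,-.20,.36],v=.3); r.wait(.3)
o=r.observe();print(o["contact_force"].round(2),o["t"])
pin=np.array([.606,.196]); ims=[]
for n in("scene","top"):
    f=r.grab_frame(n); W=cloud(f); z=W[...,2]; e=np.hypot(W[...,0]-pin[0],W[...,1]-pin[1])
    m=(z>.140)&(z<.168)&(W[...,0]<.575)&(e<.19); p=W[m]
    if len(p):
        print(n,len(p),cv2.boxPoints(cv2.minAreaRect(p[:,:2].astype(np.float32)*1000)).round().tolist())
        ed=[(W[m&(e>a)&(e<a+.03)][:,2]) for a in(.03,.06,.09,.12,.15)]
        print(" z p95 along door",[np.percentile(q,95).round(4) if len(q) else None for q in ed])
    m=(e<.02)&(z>.1)&(z<.165)
    if m.any(): print(" near pin z hist",np.histogram(z[m],np.arange(.1,.17,.005)))
    ims.append(cv2.resize(f["frame"][90:230,190:330],None,fx=2.8,fy=2.8,interpolation=2))
cv2.imwrite("pics/end.png",np.hstack(ims))
```

```text
[-0.1  -0.95  0.77] 18.5333
scene 468 [[429.0, 199.0], [574.0, 189.0], [576.0, 206.0], [431.0, 217.0]]
 z p95 along door [np.float64(0.1605), np.float64(0.1582), np.float64(0.1564), np.float64(0.1541), np.float64(0.152)]
 near pin z hist (array([ 0,  0,  0,  1, 15, 13, 22, 39, 52, 13,  6,  4,  0,  0]), array([0.1  , 0.105, 0.11 , 0.115, 0.12 , 0.125, 0.13 , 0.135, 0.14 ,
       0.145, 0.15 , 0.155, 0.16 , 0.165, 0.17 ]))
top 546 [[429.0, 202.0], [574.0, 193.0], [575.0, 206.0], [430.0, 215.0]]
 z p95 along door [np.float64(0.1601), np.float64(0.1572), np.float64(0.155), np.float64(0.1526), np.float64(0.1507)]
 near pin z hist (array([ 0,  0,  0,  0, 17, 31, 18, 72, 64, 12,  7,  3,  0,  0]), array([0.1  , 0.105, 0.11 , 0.115, 0.12 , 0.125, 0.13 , 0.135, 0.14 ,
       0.145, 0.15 , 0.155, 0.16 , 0.165, 0.17 ]))
```

View pics/end.png

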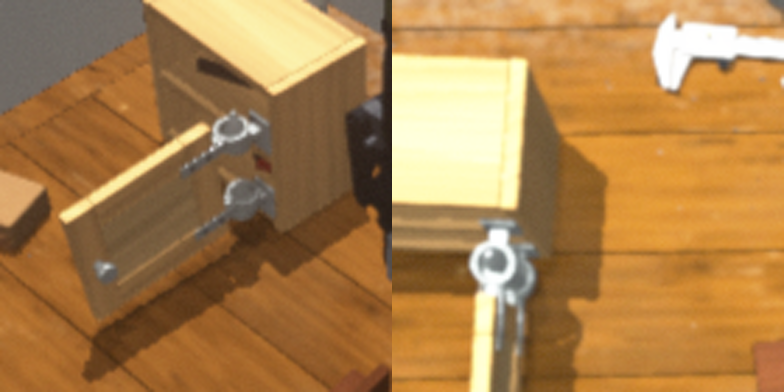

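The picture shows both rings seated on their pins at the shoulders, with the door hanging free. It sags about 0.075 rad, which is exactly the bore play (6 mm over 80 mm) and below the 0.17 limit. The arm is clear, so I'm handing in.

```bash
python3 -c "
from workcell import r
print(r.sign_off())"
```

```text
the job is handed in; nothing more can be done
None
```

The door is hanging on both pins and the job is handed in, at about 18.5 s of the 48 s allowed. I gripped the door by its top edge and lifted it 62 mm out of its stand. I then brought it in from -x with the knuckles 44 mm above their shoulders, lowered it until it touched down, let go and moved the arm clear.

**Last checks:**
- **Seating:** contact came at a tool height of 0.1255 m, against 0.126 m expected for fully seated knuckles. After release both rings sit at the shoulders, and the door's top edge is 0.160 m high at the hinge, as expected.
- **Tilt:** the door sags about 0.075 rad. That matches the play between the 24 mm bores and 18 mm pins, and is below the 0.17 rad limit.
- **Plain panel:** it had moved less than 2 mm in the scene view, which is within measurement noise. The top-view check of it did not run.
- **Robot:** it is touching nothing; the remaining force reading is about 1 N, which is noise.

**Failed or disagreeing:** one verification script crashed because the arm was blocking the camera's view of the rings. I moved the arm aside and re-measured the door and rings. The two cameras also disagreed by about 2–3 mm on the sideways pin position, which was within the capture range of the tapered pins.

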